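# Latch the specimen bay gate

### The job

The mesh gate at the front of the specimen bay has been left open. Lift its drop-latch bar by the thumb tab, swing the gate home against its sprung buffer with the bar held over the striker, and let the bar come right down into the catch so that the gate stays latched when you let go. Be gentle: do not force the bar or gate against the catch, and leave the tube racks where they are.

Things in the scene. Friction and masses are not known exactly. Their poses are not given: they have to be found in the camera images.
- bay: Low open-topped grey sheet-metal bay standing fixed on the bench, 300 mm wide (y), 185 mm deep, walls 83 mm high. Origin on the bench at the middle of its front; its x axis points into the bay (the way the gate closes), y to its left (hinge side), z up.
- gate (a joint): Angle (rad) of the gate about its upright hinge: 0 parallel to the bay's front, positive with its free end swung out (bay -x); moves from -0.12 to 1.1 and stays where it is left (0.5 N of friction at the tab). White-framed mesh panel 248 mm long, 12 mm thick, 15 to 111 mm above the bench, 0.6 kg.
- gate_hinge (a point): Point on the gate's hinge axis (upright), 85 mm above the bench, at bay (0, 130 mm). Its axes turn with the gate: x is the gate's normal, pointing to the inside; -y runs along the gate to its free end.
- latch (a joint): Angle (rad) by which the steel latch bar is raised about its pivot: 0 is level and fully down (its stop), 0.30 the upper stop; it falls by its own weight (about 0.25 kg) when let go. It clears the striker above 0.10. The bar is 8 mm thick, 24 mm high, lies along the gate's outer face and runs past its free end; its axis is 85 mm above the bench when down.
- pivot (a point): Pivot of the latch bar on the gate: 90 mm from the hinge along the gate, 12 mm in front of the gate's middle plane, 85 mm above the bench. The pivot axis is the gate's normal. Axes as gate_hinge.
- thumb (a point): Place to grip on the thumb tab, an upright steel tab on the bar, 10 mm thick across the gate, 24 mm wide along it; its top is 22 mm above this point, the gate's top 34 mm below. 90 mm from the pivot towards the bar's end and 60 mm above it. Pinch from above across its thickness (x axis, the gate's normal); it turns in the fingers as the bar rises. Axes turn with bar and gate; z up along the tab.
- jamb: Dark post, 40 x 36 mm, 150 mm high, at the bay's front corner opposite the hinge. Its frame equals the bay's. On its front the steel catch is clamped through slotted holes: front lip (striker) 8 mm thick, square, no ramp, top 89 mm above the bench; a 12 mm slot; a taller back plate (top 131 mm). Keep the force on post, catch and buffer below 18 N.
- buffer (a joint): Compression (m) of the sprung rubber buffer, a black 18 mm button that moves with the catch's setting and meets the gate's inside 245 mm from the hinge, 50 mm above the bench: 0 free, 1 N per mm, travel 14 mm. The bar fits the slot at 3 to 7 mm of compression (up to 1 mm more or less at the ends of the setting); latched, it rests at 2 to 4 mm.
- rack_in_mid (a point): Middle of the white rack of capped tubes, 70 x 186 mm and 90 mm high, that stands loose in the bay behind the gate; leave it.
- rack_out_mid (a point): Middle of the other rack of tubes, 70 x 142 mm, 90 mm high, loose on the open bench; leave it.
- slot_mid (a point): Middle of the catch's slot IF the catch were at its middle setting, 266 mm from the hinge, 85 mm above the bench; the bar is then mid-slot at gate angle 0. The true setting is unknown: the catch with its buffer sits up to 14 mm further out of or into the bay (along bay x), so it must be felt for.

How it is judged (in metres and radians):
On the way, in this order (a step that is already met when the one before it is completed fails the run):
1. the bar is lifted clear of the striker's height (latch above 0.095 rad) (value of joint latch above 0.095 rad), for 0.1 s.
2. the gate is pressed on its buffer (over 1.5 mm) with the bar still up (value of joint buffer above 0.0015 m and value of joint latch above 0.07 rad), for 0.05 s.
At the end, for the whole second after the job is handed in: The latch bar is fully down in the catch (below 0.03 rad), the gate is shut (below 0.09 rad) and at rest, and the bar holds it against the buffer (buffer still compressed by more than 1 mm) (value of joint latch below 0.03 rad and value of joint buffer above 0.001 m and value of joint gate below 0.09 rad and velocity of joint gate between -0.02 and 0.02 rad/s); the robot touches nothing.
It fails at once if more than 18 N on the post, catch and buffer (contact force between jamb and anything else above 18 N).
It fails at once if the rack in the bay is shifted by more than 20 mm (distance of rack_in_mid from where it was at the start of the episode above 0.02 m).
It fails at once if the rack on the bench is shifted by more than 20 mm (distance of rack_out_mid from where it was at the start of the episode above 0.02 m).
It also fails if it takes over 64 s, if anything falls off the work surface, if the arm or the gripper's body presses on something with over 40 N, if the wrist force passes 120 N, or if a joint passes its speed limit or range.

### The arm

A 6-joint arm with a two-finger parallel gripper is mounted at the origin on the work surface. World frame = base frame: x ahead of the robot, y to its left, z up, the work surface at z = 0. Lengths are in mm, angles in rad, forces in N, time in s.
With the tool pointing down it reaches from about 275 to 750 mm from the base axis. Payload 10.2 kg.
Tool frame: the origin (TCP) lies at the very end of the fingers, on their centre line; the grasp point (between the pads) lies 19 mm behind it (ctrl.tcp_to_grasp is the distance from the TCP to the grasp point, in mm); z points along the fingers, y is the direction in which the jaws open and shut (so a half turn about z gives the same grasp; the last joint's range is limited). The gripper opens to 85 mm and grips with 20 to 120 N. Pads are 22 mm wide; open, the fingers measure 114 mm over their backs; the gripper's body (76 mm by 85 mm) begins 54 mm behind the grasp point. The pads swing forward as they close: fully open they stand 13 mm farther back than shut.
Start: joints at [0.899, 0.313, 1.498, -0, 1.331, -0.223], TCP at [227.802, 473.009, 231.294] pointing down, gripper open.
Joint ranges: [-2.94, 2.94], [-0.97, 2.17], [0.19, 2.56], [-1.23, 4.37], [0.02, 3.11], [-2.88, 2.88]. Speed limits (rad/s): [2.39, 2.39, 3.01, 3.14, 3.14, 3.14].

### API

Orientations are given as a unit quaternion [w, x, y, z].
In Python, from rig import ctrl, cams, job gives the robot as it stands. The module is installed in compiled form; this text tells all that it offers.
- The arm moves only by the tool drive_tool, never from a script. Its arguments are lists of equal length, an entry for each row: "gripper": the opening, from 0 (shut) to 1 (fully open); "dp": the shift along the tool's x, y, z normalised to -1 to 1, where 1 is 0.2 m, a list of three; "twist": the turn about the tool's z normalised to -1 to 1, where 1 is 90 degrees. In form: {"gripper": [gripper, ...], "dp": [[tx, ty, tz], ...], "twist": [twist, ...]}. A call has 1 to 20 rows; each row is the pose to reach, as a shift and turn from the pose commanded when the call began, along the tool's axes at that moment; what a row does not reach only later rows make up. A row lasts 1/10 s, in which the tool goes at most 50 mm and 8.59 degrees, less where a joint would pass 70% of its speed; a pose out of reach is approached as far as the arm can. A call with a number of a shift or a turn outside -1 to 1 is refused whole. A call with a gripper value outside its range is refused whole. The fingers move at their own pace and stop on an object; "newtons" is the grip in N (left out, the last holds). Time passes only in rows, so rows that repeat a pose let the fingers close. It gives the time, the measured TCP pose, the force and the opening at its end, in the units of the state.
- ctrl.sense(): the state, without advancing time (a new reading comes with each control period).
- cams.capture(name): name is "side" or "top" or "wrist"; returns a dict with "pixels" (400x640x3 uint8, red, green, blue), "camera_matrix" (3x3 intrinsics, pixels), "xyz" and "orientation" of the camera in the world; the wrist camera has in their place "hand_eye" (4x4, takes a point from camera to tool coordinates, whose origin is the TCP and whose axes are the flange's). Camera axes: x right, y down, z forward; pixel columns grow to the right and rows downward; lengths in mm; the calibration is good to about 2 mm. The wrist camera is an equidistant fisheye: a pixel r from the principal point sees the ray r / f radians off the axis. A picture is of the moment at which its call begins: read the wrist's pose just before it. There is no depth.
- job.finish_job(): hands the job in, once; it reports no verdict.
The state is a dict: "time_s": time; "joints": joint angles; "dq": joint speeds; "tau": joint torques, N m; "eef_pos": TCP position; "ee_rot": TCP orientation; "force": force on the tool from outside, world axes, zero at the start; "wrist_torque": the same for the moment, N m; "grip_width": opening from 0.0 (shut) to 1.0 (fully open).
Only numpy, scipy, OpenCV 4.12 (cv2) and the standard library are available. Lean on these libraries where they do the work, as an engineer would, in place of code of your own. Each camera call takes 0.05 s, during which the arm holds its last target.

## Working session

There is one attempt and no reset: what is moved stays moved. The work goes in short steps, Python scripts to look and compute and a tool call to move; the robot and the scene stay as the last step left them, time stands still between calls to the robot, and variables do not carry over. Pictures are saved under pics/ and viewed, and the job is handed in when it is done.

Besides the shell and the picture viewer there is one more tool, called after "Emit:" as a command line: name --pt "numbers of a row" for each row, then --argument value for the rest. drive_tool: Moves the arm, as the interface text tells. Scaled input: -1 to 1 covers 0.2 m each way for a shift and 90 degrees each way for a turn. Its arguments: {"type":"object","properties":{"gripper":{"type":"array","items":{"type":"number"}},"dp":{"type":"array","items":{"type":"array","items":{"type":"number"}}},"twist":{"type":"array","items":{"type":"number"}},"newtons":{"type":"number"}},"required":["gripper","dp","twist"]}

```bash
mkdir -p pics
cat > h.py <<'E'
import numpy as np, cv2
from rig import ctrl, cams, job
from scipy.spatial.transform import Rotation as R
def rot(q): return R.from_quat([q[1],q[2],q[3],q[0]]).as_matrix()
def save(n,c): cv2.imwrite('pics/'+n+'.png',cv2.cvtColor(c['pixels'],cv2.COLOR_RGB2BGR))
E
python3 - <<'E'
from h import *
import pickle
s=ctrl.sense(); print(s, ctrl.tcp_to_grasp)
d={}
for n in ['side','top','wrist']:
    c=cams.capture(n); save(n+'0',c); d[n]=c
    print(n,{k:v for k,v in c.items() if k!='pixels'})
pickle.dump((s,d),open('cap0.pkl','wb'))
E
```

```text
{'time_s': 0.0, 'joints': array([ 8.98595838e-01,  3.13470413e-01,  1.49844897e+00, -1.18687368e-06,
        1.33099975e+00, -2.23379122e-01]), 'dq': array([ 6.38221458e-04, -9.07784467e-04,  9.15416241e-05, -1.63256314e-03,
       -5.28266741e-04,  8.77697847e-04]), 'tau': array([ 6.40170420e-04, -4.12262571e+01, -2.59749752e+01, -1.27526141e-04,
        4.01807134e-03,  3.67183088e-05]), 'eef_pos': array([227.6343256 , 472.79356014, 230.72015876]), 'ee_rot': array([-2.86645541e-04,  2.22531674e-01,  9.74925235e-01, -5.98096567e-04]), 'force': array([-0.01106004, -0.2893874 ,  0.20611348]), 'wrist_torque': array([ 0.00417474, -0.00885844, -0.00399279]), 'grip_width': 0.9997834506351622} 18.700000000000003
side {'camera_matrix': array([[465.77232216,   0.        , 310.08996526],
       [  0.        , 465.77232216, 197.17581484],
       [  0.        ,   0.        ,   1.        ]]), 'xyz': array([381.99147116, 861.1504229 , 951.09789427]), 'orientation': array([ 0.05700294, -0.14337373,  0.93207473, -0.32776719])}
top {'camera_matrix': array([[399.58824643,   0.        , 325.38923209],
       [  0.        , 399.58824643, 201.994813  ],
       [  0.        ,   0.        ,   1.        ]]), 'xyz': array([ 534.95102236,  220.50439154, 1088.65527635]), 'orientation': array([ 0.0227248 , -0.6989628 ,  0.71443115, -0.02286306])}
wrist {'camera_matrix': array([[309.70691629,   0.        , 318.03297029],
       [  0.        , 309.70691629, 201.05530229],
       [  0.        ,   0.        ,   1.        ]]), 'hand_eye': array([[ 1.04163305e-03, -9.61190747e-01, -2.75882697e-01,
         7.01761864e+01],
       [ 9.99999429e-01,  9.35178619e-04,  5.17420714e-04,
         7.74675467e-01],
       [-2.39340403e-04, -2.75883079e-01,  9.61191172e-01,
        -1.43107485e+02],
       [ 0.00000000e+00,  0.00000000e+00,  0.00000000e+00,
         1.00000000e+00]])}
```

View pics/side0.png

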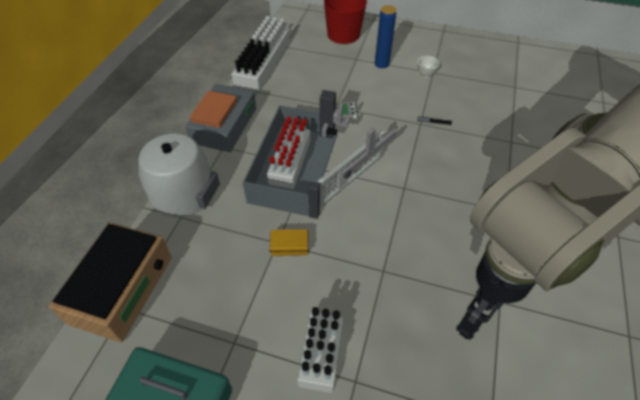

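View pics/top0.png

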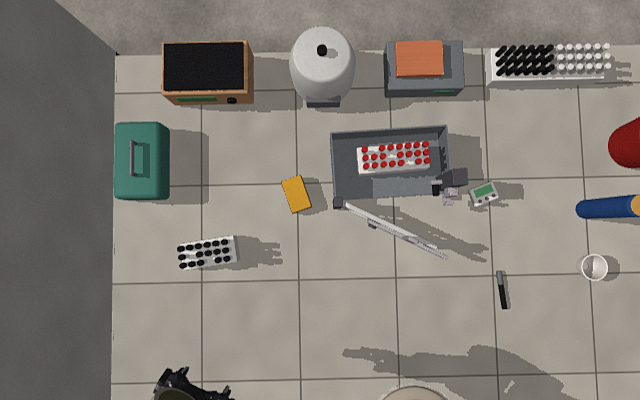

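View pics/wrist0.png

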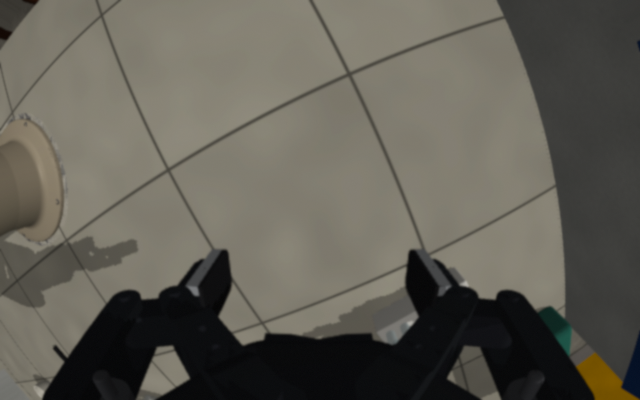

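Run:
```python
import cv2
a=cv2.imread('pics/top0.png')[115:275,320:520]; cv2.imwrite('pics/topz.png',cv2.resize(a,None,fx=4,fy=3.75 if 0 else 4-0.25,interpolation=cv2.INTER_CUBIC)[:600,:800])
b=cv2.imread('pics/side0.png')[80:230,230:430]; cv2.imwrite('pics/sidez.png',cv2.resize(b,None,fx=4,fy=4,interpolation=cv2.INTER_CUBIC))
```

```text
(no output)
```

View pics/topz.png

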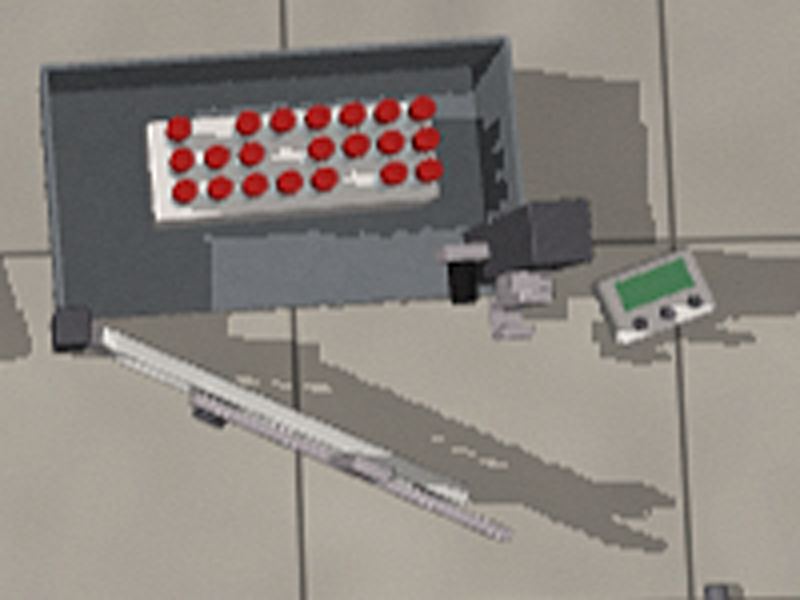

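View pics/sidez.png

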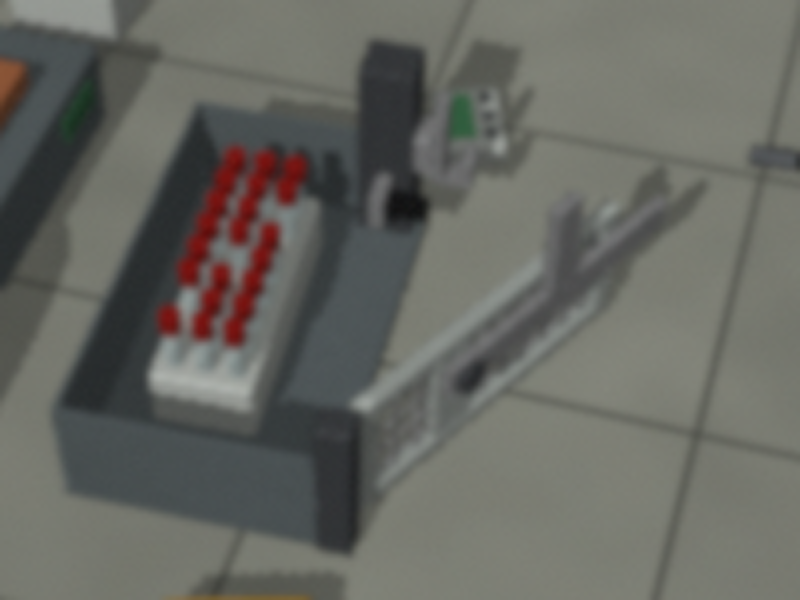

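```bash
cat >> h.py <<'E'
def proj(c,P):
    Rm=rot(c['orientation']); p=(np.atleast_2d(P)-c['xyz'])@Rm
    K=c['camera_matrix']; return np.c_[K[0,0]*p[:,0]/p[:,2]+K[0,2],K[1,1]*p[:,1]/p[:,2]+K[1,2]]
def ray(c,u,v):
    K=c['camera_matrix']; d=rot(c['orientation'])@np.array([(u-K[0,2])/K[0,0],(v-K[1,2])/K[1,1],1]); return c['xyz'],d
def onz(c,u,v,z):
    o,d=ray(c,u,v); return o+d*(z-o[2])/d[2]
def gate2bay(p,th): # p gate frame (x inside normal, y), th open
    # th>0: free end (-y) goes to -x : rotate z by -th
    c,s=np.cos(-th),np.sin(-th); return np.array([c*p[0]-s*p[1], 130+s*p[0]+c*p[1], p[2]])
def bay2w(p,b):
    c,s=np.cos(b[2]),np.sin(b[2]); return np.array([b[0]+c*p[0]-s*p[1], b[1]+s*p[0]+c*p[1], p[2]])
E
python3 - <<'E'
from h import *
import pickle
from scipy.optimize import least_squares
s,d=pickle.load(open('cap0.pkl','rb'))
T=lambda X,Y:(320+X/4,115+Y/3.75); S=lambda X,Y:(230+X/4,80+Y/4)
obs=[('top',T(43,66),'b',(185,150,83)),('top',T(510,38),'b',(185,-150,83)),
('side',S(58,410),'b',(185,150,83)),('side',S(200,105),'b',(185,-150,83)),
('top',T(465,494),'g',(0,-248,111)),('top',T(370,466),'g',(-12,-180,167)),('side',S(566,200),'g',(-12,-180,167)),
('side',S(612,207),'g',(0,-248,111))]
def res(x,full=0):
    r=[]
    for cam,uv,f,p in obs:
        q=gate2bay(p,x[3]) if f=='g' else np.array(p,float)
        r.append(proj(d[cam],bay2w(q,x))[0]-uv)
    r=np.array(r); return r if full else r.ravel()
sol=least_squares(res,[620,160,0,.4],loss='soft_l1',x_scale=[10,10,.1,.1])
print(sol.x); print(np.round(res(sol.x,1),1))
b=sol.x
for n,p in [('thumb',gate2bay((-12,-180,145),b[3])),('slot',(-12,-136,85)),('hinge',(0,130,85)),('thumbclosed',gate2bay((-12,-180,145),0))]: print(n,bay2w(p,b))
pickle.dump(b,open('b.pkl','wb'))
E
```

```text
[5.98132406e+02 4.59076229e+01 4.05905065e-02 4.95182283e-01]
[[-0.5  0. ]
 [ 0.   0.2]
 [-1.5  0.2]
 [ 0.1 -0.9]
 [-0.3 -0.4]
 [ 0.9  0.5]
 [ 0.4  0.6]
 [-0.1 -0.6]]
thumb [503.03859938  19.35042789 145.        ]
slot [591.66108331 -90.46730877  85.        ]
hinge [592.85708901 175.80054429  85.        ]
thumbclosed [588.17125823  -4.53814538 145.        ]
```

Emit:
drive_tool --gripper '[1,1,1,1,1,1]' --pt "-0.15 -0.1 0" --pt "-0.3 -0.19 0" --pt "-0.45 -0.29 0" --pt "-0.6 -0.39 0" --pt "-0.74 -0.48 0" --pt "-0.74 -0.48 0" --twist '[0,0,0,0,0,0]'

```text
time_s: 0.75
eef_pos: [320.9, 320.0, 231.2]
ee_rot: [0.0, 0.224, 0.975, -0.0]
force: [0.3, -0.1, 0.4]
grip_width: 1.004
```

Emit:
drive_tool --gripper '[1,1,1,1,1,1]' --pt "-0.15 -0.1 0" --pt "-0.3 -0.19 0" --pt "-0.45 -0.29 0" --pt "-0.6 -0.39 0" --pt "-0.74 -0.48 0" --pt "-0.74 -0.48 0" --twist '[0,0,0,0,0,0]'

```text
time_s: 1.35
eef_pos: [412.5, 169.7, 231.1]
ee_rot: [0.0, 0.224, 0.975, -0.0]
force: [-0.5, -0.3, 0.2]
grip_width: 0.995
```

Emit:
drive_tool --gripper '[1,1,1,1,1,1,1,1,1,1,1,1,1,1]' --pt "-0.1 -0.06 0" --pt "-0.2 -0.12 0" --pt "-0.3 -0.2 0" --pt "-0.4 -0.26 0" --pt "-0.5 -0.32 0" --pt "-0.6 -0.4 0" --pt "-0.7 -0.46 0" --pt "-0.74 -0.48 0" --pt "-0.74 -0.48 0" --pt "-0.74 -0.48 0" --pt "-0.74 -0.48 0" --pt "-0.74 -0.48 0" --pt "-0.74 -0.48 0" --pt "-0.74 -0.48 0" --twist '[0.09,0.18,0.27,0.36,0.45,0.54,0.63,0.72,0.81,0.9,1,1,1,1]'

```text
time_s: 2.75
eef_pos: [502.8, 21.4, 231.2]
ee_rot: [-0.0, 0.846, 0.533, -0.0]
force: [0.5, -0.3, 0.3]
grip_width: 0.998
```

```bash
cat >> h.py <<'E'
def wproj(c,s,P):
    H=c['hand_eye']; Rt=rot(s['ee_rot']); pt=(np.atleast_2d(P)-s['eef_pos'])@Rt
    pc=(pt-H[:3,3])@H[:3,:3]; r=np.hypot(pc[:,0],pc[:,1]); th=np.arctan2(r,pc[:,2]); K=c['camera_matrix']
    return np.c_[K[0,0]*th*pc[:,0]/r+K[0,2],K[0,0]*th*pc[:,1]/r+K[1,2]]
def wray(c,s,u,v):
    K=c['camera_matrix']; x=(u-K[0,2])/K[0,0]; y=(v-K[1,2])/K[0,0]; th=np.hypot(x,y)
    d=np.array([np.sin(th)*x/th,np.sin(th)*y/th,np.cos(th)]); H=c['hand_eye']; Rt=rot(s['ee_rot'])
    return s['eef_pos']+Rt@H[:3,3], Rt@H[:3,:3]@d
def won(c,s,u,v,z):
    o,d=wray(c,s,u,v); return o+d*(z-o[2])/d[2]
def yaw(s):
    y=rot(s['ee_rot'])[:,1]; return np.arctan2(y[1],y[0])
def dp(s,tgt): return rot(s['ee_rot']).T@(np.array(tgt)-s['eef_pos'])/200
E
python3 - <<'E'
from h import *
import pickle
s=ctrl.sense();print(s['time_s'],s['eef_pos'],yaw(s),s['joints'],s['force'])
d={}
for n in ['side','top','wrist']:
    c=cams.capture(n); save(n+'1',c); d[n]=c
pickle.dump((s,d),open('cap1.pkl','wb'))
b=pickle.load(open('b.pkl','rb'))
th=b[3]
for p in [(-12,-180,167),(0,-248,111),(0,0,111),(-12,-90,97)]: print(p,wproj(d['wrist'],s,bay2w(gate2bay(p,th),b)))
E
```

```text
2.75 [502.82569966  21.3748008  231.24183846] -0.4454126964190436 [-1.90756157e-01  2.65113363e-01  1.56153103e+00  9.52965038e-05
  1.31510136e+00  2.54632434e-01] [ 0.48303078 -0.30624004  0.26377943]
(-12, -180, 167) [[319.76721418 218.72146002]]
(0, -248, 111) [[331.0787501  266.50929505]]
(0, 0, 111) [[335.64004282  -5.05153708]]
(-12, -90, 97) [[320.40571627  95.0989377 ]]
```

View pics/wrist1.png

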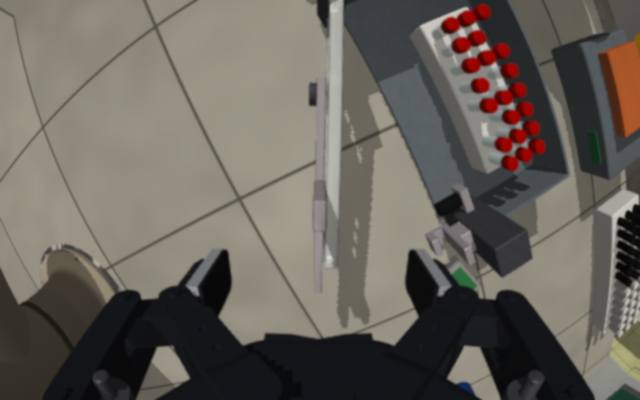

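Run:
```python
import cv2
a=cv2.imread('pics/wrist1.png')[140:300,290:490]; cv2.imwrite('pics/w1z.png',cv2.resize(a,(800,600),interpolation=cv2.INTER_CUBIC)) if 0 else cv2.imwrite('pics/w1z.png',cv2.resize(a,None,fx=3.75,fy=3.75,interpolation=cv2.INTER_CUBIC))
```

```text
(no output)
```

View pics/w1z.png

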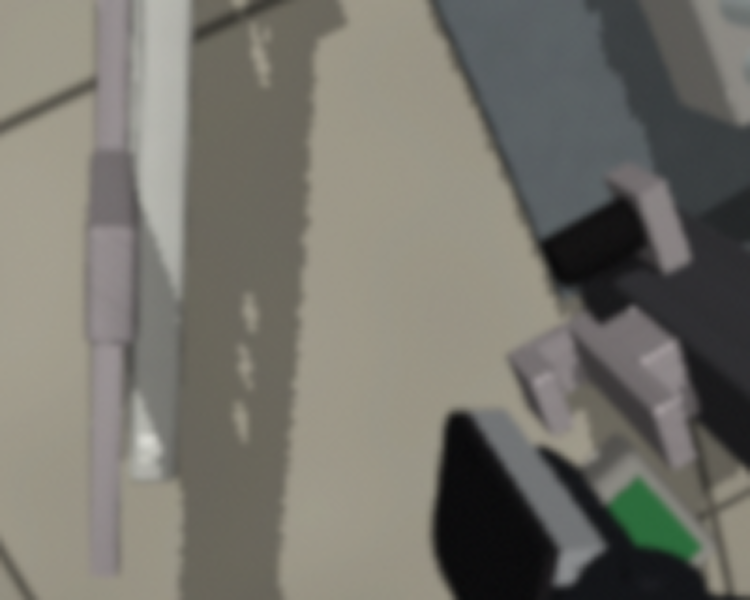

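Run:
```python
from h import *
import pickle
s,d=pickle.load(open('cap1.pkl','rb')); b=pickle.load(open('b.pkl','rb')); c=d['wrist']
def w2b(p):
    q=np.array(p)-[b[0],b[1],0]; cc,ss=np.cos(b[2]),np.sin(b[2]); return np.array([cc*q[0]+ss*q[1],-ss*q[0]+cc*q[1],p[2]])
U=lambda X,Y:(290+X/3.75,140+Y/3.75)
for X,Y in [(572,325),(635,308),(510,355),(570,330),(640,360),(675,335),(690,385),(535,375),(575,360),(660,405),(615,180),(640,165),(600,270)]:
    print((X,Y),*[np.round(w2b(won(c,s,*U(X,Y),z))[:2],0) for z in (50,89,131)])
a=cv2.imread('pics/side1.png')[80:160,290:390]; cv2.imwrite('pics/s1z.png',cv2.resize(a,None,fx=7,fy=7,interpolation=cv2.INTER_CUBIC))
a=cv2.imread('pics/wrist1.png')[175:275,420:540]; cv2.imwrite('pics/w1zz.png',cv2.resize(a,None,fx=6,fy=6,interpolation=cv2.INTER_CUBIC))
```

```text
(572, 325) [   9. -137.] [   0. -115.] [ -9. -92.]
(635, 308) [  31. -142.] [  20. -120.] [  7. -96.]
(510, 355) [ -13. -136.] [ -19. -115.] [-26. -92.]
(570, 330) [   8. -138.] [  -1. -117.] [-10. -93.]
(640, 360) [  27. -161.] [  16. -136.] [   4. -110.]
(675, 335) [  41. -159.] [  29. -135.] [  15. -109.]
(690, 385) [  41. -179.] [  28. -153.] [  15. -124.]
(535, 375) [  -8. -147.] [ -15. -124.] [ -22. -100.]
(575, 360) [   6. -149.] [  -2. -126.] [ -11. -101.]
(660, 405) [  29. -180.] [  18. -154.] [   6. -125.]
(615, 180) [ 39. -99.] [ 27. -82.] [ 13. -64.]
(640, 165) [ 49. -99.] [ 35. -82.] [ 21. -64.]
(600, 270) [  24. -124.] [  14. -104.] [  2. -83.]
```

View pics/s1z.png

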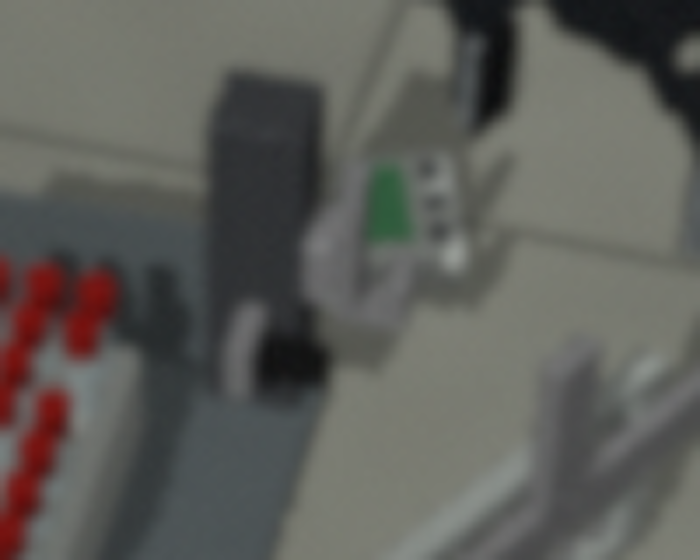

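View pics/w1zz.png

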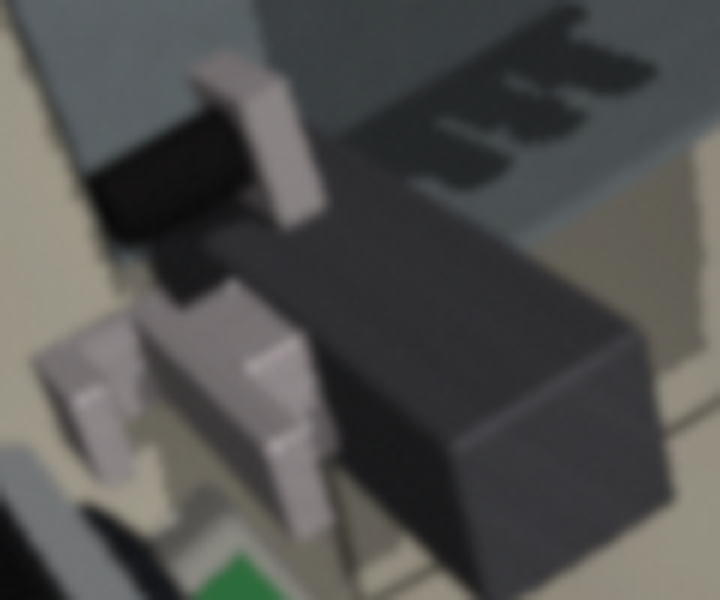

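Run:
```python
from h import *
import pickle
s,d=pickle.load(open('cap1.pkl','rb')); b=pickle.load(open('b.pkl','rb')); c=d['wrist']
def w2b(p):
    q=np.array(p)-[b[0],b[1],0]; cc,ss=np.cos(b[2]),np.sin(b[2]); return np.array([cc*q[0]+ss*q[1],-ss*q[0]+cc*q[1],p[2]])
U=lambda X,Y:(420+X/6,175+Y/6)
for X,Y in [(75,395),(105,385),(105,480),(135,470),(265,440),(300,430),(300,540),(335,530),(245,365),(300,335)]:
    print((X,Y),*[np.round(w2b(won(c,s,*U(X,Y),z))[:2],0) for z in (50,89,131)])
for X,Y in [(92,180),(155,245)]:print('buf',np.round(w2b(won(c,s,*U(X,Y),50))[:2],0))
for X,Y in [(640,330),(455,440),(490,600),(670,495)]:print('post',np.round(w2b(won(c,s,*U(X,Y),150))[:2],0))
```

```text
(75, 395) [  -9. -148.] [ -15. -125.] [ -22. -100.]
(105, 385) [  -2. -149.] [ -10. -126.] [ -18. -101.]
(105, 480) [  -9. -169.] [ -16. -144.] [ -23. -116.]
(135, 470) [  -3. -170.] [ -10. -145.] [ -18. -117.]
(265, 440) [  26. -180.] [  15. -153.] [   4. -124.]
(300, 430) [  34. -182.] [  22. -155.] [  10. -126.]
(300, 540) [  27. -208.] [  16. -178.] [   4. -145.]
(335, 530) [  35. -210.] [  23. -180.] [  11. -147.]
(245, 365) [  27. -161.] [  16. -136.] [   4. -110.]
(300, 335) [  41. -161.] [  28. -136.] [  15. -110.]
buf [  10. -107.]
buf [  18. -126.]
post [  65. -130.]
post [  28. -129.]
post [  27. -161.]
post [  64. -163.]
```

Run:
```python
from h import *
import pickle
s,d=pickle.load(open('cap1.pkl','rb')); b=pickle.load(open('b.pkl','rb')); c=d['wrist']
p=won(c,s,319.9,215.6,167); print(p, bay2w(gate2bay((-12,-180,167),b[3]),b))
t=won(c,s,318,291,97); o=won(c,s,321,100,97); print('bar yaw',np.arctan2(t[1]-o[1],t[0]-o[0])+np.pi/2, 'model normal yaw',b[2]-b[3])
s=ctrl.sense(); print(dp(s,[p[0],p[1],126]), yaw(s))
```

```text
[504.12358708  21.42038433 167.        ] [503.03859938  19.35042789 167.        ]
bar yaw -0.4582626578091542 model normal yaw -0.45459177608009005
[0.00445621 0.00500398 0.5262809 ] -0.4473252398798547
```

Emit:
drive_tool --gripper '[0.6,0.6,0.6,0.6,0.6,0.6,0.6,0.6,0.6,0.6]' --pt "0 0.004 0.1" --pt "0 0.004 0.2" --pt "0 0.004 0.3" --pt "0 0.004 0.38" --pt "0 0.004 0.44" --pt "0 0.004 0.48" --pt "0 0.004 0.51" --pt "0 0.004 0.526" --pt "0 0.004 0.526" --pt "0 0.004 0.526" --twist '[0.006,0.006,0.006,0.006,0.006,0.006,0.006,0.006,0.006,0.006]' --newtons 20

```text
time_s: 3.9
eef_pos: [503.8, 20.5, 126.5]
ee_rot: [0.0, 0.849, 0.528, 0.0]
force: [-0.3, -0.3, 0.1]
grip_width: 0.596
```

Run:
```python
from h import *
s=ctrl.sense();print(s['time_s'],s['eef_pos'],yaw(s),s['force'])
save('wrist2',cams.capture('wrist')); save('top2',cams.capture('top'))
```

```text
3.9 [503.83848335  20.50383785 126.50826914] -0.45816321143223687 [-0.27296404 -0.29641914  0.07152272]
```

View pics/wrist2.png

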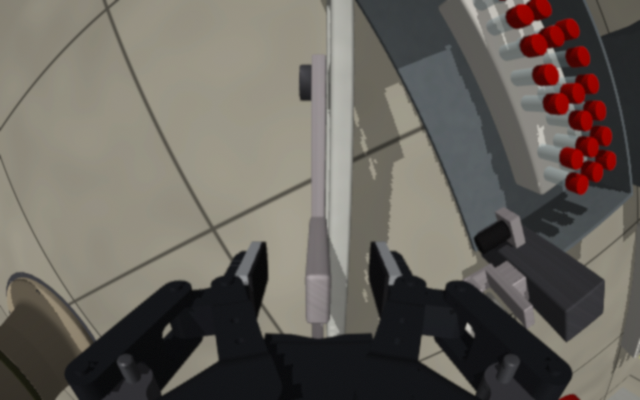

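Emit:
drive_tool --gripper '[0,0,0,0,0,0,0,0,0,0,0,0]' --pt "0 0 0" --pt "0 0 0" --pt "0 0 0" --pt "0 0 0" --pt "0 0 0" --pt "0 0 0" --pt "0 0 0" --pt "0 0 0" --pt "0 0 0" --pt "0 0 0" --pt "0 0 0" --pt "0 0 0" --twist '[0,0,0,0,0,0,0,0,0,0,0,0]' --newtons 25

```text
time_s: 5.2
eef_pos: [503.7, 20.5, 126.2]
ee_rot: [0.0, 0.849, 0.528, 0.0]
force: [0.9, -0.7, 4.1]
grip_width: 0.113
```

```bash
cat >> h.py <<'E'
import pickle
def plan(s,th1,ph1,grip,n_c=1):
    """world dp for pose with gate angle th, latch ph; relative to grip reference (TCP pos when th0,ph=0)"""
E
python3 - <<'E'
from h import *
s=ctrl.sense();print(s['time_s'],s['eef_pos'],yaw(s),s['force'],s['grip_width'])
save('wrist3',cams.capture('wrist'))
E
```

```text
5.2 [503.69612149  20.49677103 126.21110557] -0.45823205334277356 [ 0.93763796 -0.67802255  4.08447054] 0.11271281482343797
```

View pics/wrist3.png

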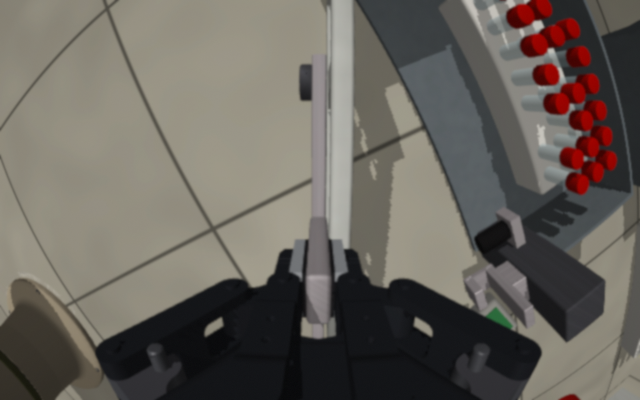

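Emit:
drive_tool --gripper '[0,0,0,0,0,0,0,0,0,0]' --pt "0.008 0 -0.011" --pt "0.016 0 -0.022" --pt "0.024 0 -0.033" --pt "0.033 0 -0.044" --pt "0.041 0 -0.054" --pt "0.05 0 -0.064" --pt "0.059 0 -0.074" --pt "0.068 0 -0.084" --pt "0.068 0 -0.084" --pt "0.068 0 -0.084" --twist '[0,0,0,0,0,0,0,0,0,0]'

```text
time_s: 6.25
eef_pos: [509.7, 33.1, 142.8]
ee_rot: [-0.0, 0.849, 0.528, 0.0]
force: [2.7, 3.5, -10.1]
grip_width: 0.114
```

Run:
```python
from h import *
s=ctrl.sense();print(s['time_s'],s['eef_pos'],yaw(s),s['force'],s['grip_width'],s['wrist_torque'])
save('wrist4',cams.capture('wrist')); save('side4',cams.capture('side'))
b=cv2.imread('pics/side4.png')[80:230,230:430]; cv2.imwrite('pics/side4z.png',cv2.resize(b,None,fx=4,fy=4,interpolation=cv2.INTER_CUBIC))
```

```text
6.25 [509.69517899  33.13261687 142.79935534] -0.45818650887285867 [  2.7049977    3.49418498 -10.14327433] 0.11359432287615748 [ 0.30529381 -0.34669252 -0.22555697]
```

View pics/side4z.png

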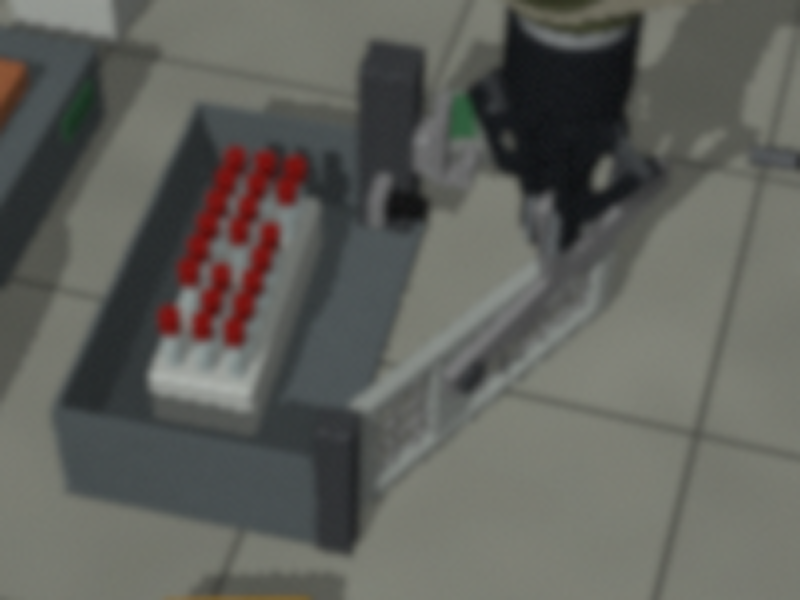

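View pics/wrist4.png

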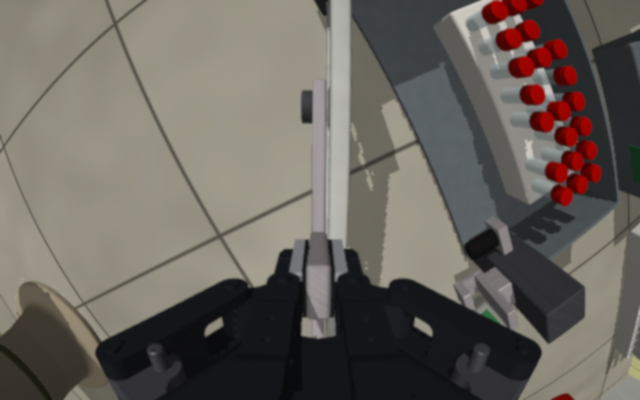

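Run:
```python
from h import *
s=ctrl.sense(); c=cams.capture('wrist'); im=cv2.cvtColor(c['pixels'],cv2.COLOR_RGB2BGR)
b=pickle.load(open('b.pkl','rb')); th=b[2]+0.4582
a=im[60:340,230:410]
big=cv2.resize(a,None,fx=2.1,fy=2.1,interpolation=cv2.INTER_CUBIC)
outs=[]
for ph in (0.0,0.1,0.2,):
    o=big.copy()
    def bar(l,u): # along from pivot, up
        x=l*np.cos(ph)-u*np.sin(ph); z=l*np.sin(ph)+u*np.cos(ph); return lambda g: bay2w(gate2bay((g,-90-x,85+z),th),b)
    # place relative so that the pivot prior is the model
    for l,u in [(78,82),(102,82),(78,38),(102,38),(160,12),(20,12),(176,12)]:
        for g in (-16,-8):
            q=(wproj(c,s,bar(l,u)(g))[0]-[230,60]+.5)*2.1; cv2.circle(o,tuple(int(v) for v in q),2,(0,255,0),-1)
    outs.append(o[:,100:330])
cv2.imwrite('pics/ov4.png',np.hstack(outs))
```

```text
(no output)
```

View pics/ov4.png

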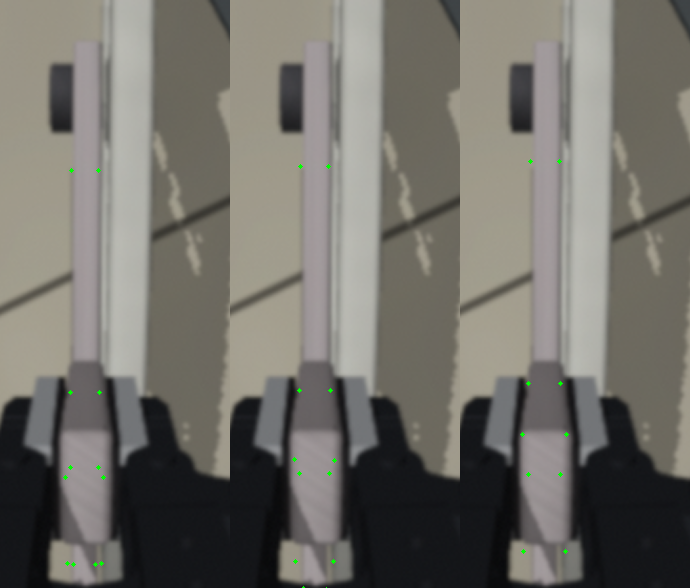

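```bash
cat >> h.py <<'E'
def swing(ths,extra=None):
    s=ctrl.sense(); b=pickle.load(open('b.pkl','rb')); h=bay2w((0,130,0),b)
    th0=b[2]-yaw(s); v=s['eef_pos']-h; v[2]=0; R0=rot(s['ee_rot'])
    print('th0',th0,'r',np.hypot(*v[:2]))
    for th in ths:
        a=th0-th; c,sn=np.cos(a),np.sin(a); w=np.array([c*v[0]-sn*v[1],sn*v[0]+c*v[1],0])-v
        print(round(th,4),np.round(R0.T@w/200,4),'twist',round(-a/(np.pi/2),4))
E
python3 - <<'E'
from h import *
print(ctrl.sense()['time_s'])
swing(np.linspace(.5,.08,15)[1:])
E
```

```text
6.4
th0 0.49889483082679487 r 165.1808510195784
0.47 [-0.0013  0.0238 -0.    ] twist -0.0184
0.44 [-0.0019  0.0486 -0.    ] twist -0.0375
0.41 [-0.0018  0.0734 -0.    ] twist -0.0566
0.38 [-0.001   0.0981 -0.    ] twist -0.0757
0.35 [ 0.0006  0.1229 -0.    ] twist -0.0948
0.32 [ 0.003   0.1475 -0.    ] twist -0.1139
0.29 [ 0.0061  0.1721 -0.    ] twist -0.133
0.26 [ 0.0099  0.1966 -0.    ] twist -0.1521
0.23 [ 0.0144  0.2209 -0.    ] twist -0.1712
0.2 [ 0.0197  0.2452 -0.    ] twist -0.1903
0.17 [ 0.0257  0.2692 -0.    ] twist -0.2094
0.14 [0.0324 0.293  0.    ] twist -0.2285
0.11 [0.0398 0.3167 0.    ] twist -0.2476
0.08 [0.048  0.3401 0.    ] twist -0.2667
```

Emit:
drive_tool --gripper '[0,0,0,0,0,0,0,0,0,0]' --pt "-0.0005 0.012 0" --pt "-0.001 0.024 0" --pt "-0.0015 0.036 0" --pt "-0.002 0.049 0" --pt "-0.002 0.061 0" --pt "-0.002 0.073 0" --pt "-0.0015 0.086 0" --pt "-0.001 0.098 0" --pt "-0.001 0.098 0" --pt "-0.001 0.098 0" --twist '[-0.009,-0.018,-0.028,-0.0375,-0.047,-0.0565,-0.066,-0.0755,-0.0755,-0.0755]'

```text
time_s: 7.4
eef_pos: [527.3, 24.0, 142.8]
ee_rot: [-0.0, 0.816, 0.578, 0.0]
force: [3.7, 4.4, -11.6]
grip_width: 0.111
```

Run:
```python
from h import *
s=ctrl.sense();print(s['time_s'],s['eef_pos'],yaw(s),s['force'],rot(s['ee_rot']).T@s['force'],s['wrist_torque'])
swing(np.linspace(.38,.08,11)[1:])
```

```text
7.4 [527.34102213  23.99178752 142.79918849] -0.33911105302050715 [  3.72932782   4.41033774 -11.63428208] [ 5.39363746  2.04819681 11.63739873] [ 0.496238   -0.47633326 -0.17717361]
th0 0.37970155953597584 r 165.34283670814298
0.35 [-0.0013  0.0245  0.    ] twist -0.0189
0.32 [-0.0019  0.0493  0.    ] twist -0.038
0.29 [-0.0017  0.0741  0.    ] twist -0.0571
0.26 [-0.0008  0.0989  0.    ] twist -0.0762
0.23 [0.0008 0.1236 0.    ] twist -0.0953
0.2 [0.0032 0.1483 0.    ] twist -0.1144
0.17 [0.0063 0.1729 0.    ] twist -0.1335
0.14 [0.0102 0.1974 0.    ] twist -0.1526
0.11 [0.0148 0.2218 0.    ] twist -0.1717
0.08 [0.0201 0.246  0.    ] twist -0.1908
```

Emit:
drive_tool --gripper '[0,0,0,0,0,0,0,0,0,0,0,0]' --pt "-0.0015 0.024 0" --pt "-0.002 0.049 0" --pt "-0.0015 0.074 0" --pt "-0.001 0.099 0" --pt "0.001 0.124 0" --pt "0.003 0.148 0" --pt "0.0065 0.173 0" --pt "0.01 0.1975 0" --pt "0.015 0.222 0" --pt "0.02 0.246 0" --pt "0.02 0.246 0" --pt "0.02 0.246 0" --twist '[-0.019,-0.038,-0.057,-0.076,-0.095,-0.1145,-0.1335,-0.1525,-0.1715,-0.191,-0.191,-0.191]'

```text
time_s: 8.6
eef_pos: [574.9, 11.1, 142.9]
ee_rot: [0.0, 0.721, 0.693, -0.0]
force: [1.6, 1.6, -7.9]
grip_width: 0.111
```

Run:
```python
from h import *
s=ctrl.sense();print(s['time_s'],s['eef_pos'],yaw(s),s['force'],rot(s['ee_rot']).T@s['force'],s['wrist_torque'])
swing([.07,.06,.05,.04,.03,.02,.01,0,-.01,-.02])
save('wrist5',cams.capture('wrist'));save('top5',cams.capture('top'))
a=cv2.imread('pics/top5.png')[115:275,320:520]; cv2.imwrite('pics/top5z.png',cv2.resize(a,None,fx=4,fy=3.75,interpolation=cv2.INTER_CUBIC))
```

```text
8.6 [574.90392383  11.14100397 142.90764979] -0.03979195869999006 [ 1.64747593  1.59966531 -7.85299547] [1.66617281 1.58129928 7.85277051] [ 0.08735529 -0.25362681 -0.20171315]
th0 0.08038246521545878 r 165.6353837732289
0.07 [-0.0005  0.0086  0.    ] twist -0.0066
0.06 [-0.001   0.0169  0.    ] twist -0.013
0.05 [-0.0013  0.0251  0.    ] twist -0.0193
0.04 [-0.0016  0.0334  0.    ] twist -0.0257
0.03 [-0.0018  0.0417  0.    ] twist -0.0321
0.02 [-0.0019  0.05    0.    ] twist -0.0384
0.01 [-0.002   0.0582  0.    ] twist -0.0448
0 [-0.0019  0.0665  0.    ] twist -0.0512
-0.01 [-0.0018  0.0748  0.    ] twist -0.0575
-0.02 [-0.0015  0.0831  0.    ] twist -0.0639
```

View pics/wrist5.png

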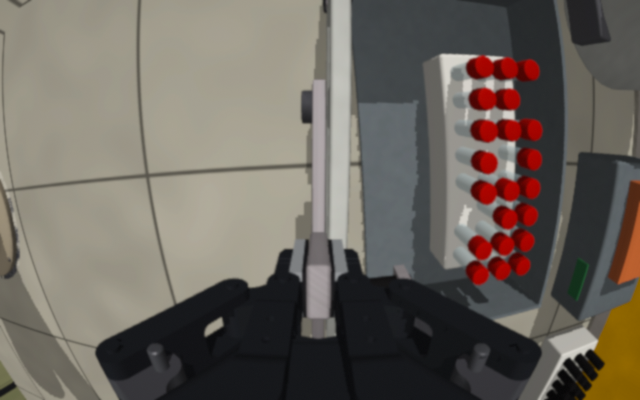

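Emit:
drive_tool --gripper '[0,0,0,0,0,0]' --pt "-0.0005 0.0085 0" --pt "-0.001 0.017 0" --pt "-0.0015 0.025 0" --pt "-0.0015 0.033 0" --pt "-0.002 0.042 0" --pt "-0.002 0.042 0" --twist '[-0.0065,-0.013,-0.0195,-0.0255,-0.032,-0.032]'

```text
time_s: 9.3
eef_pos: [583.5, 10.4, 142.9]
ee_rot: [0.0, 0.703, 0.711, 0.0]
force: [2.2, -0.8, -7.7]
grip_width: 0.112
```

```bash
cat > st.py <<'E'
from h import *
s=ctrl.sense();print(s['time_s'],s['eef_pos'],yaw(s),'tool F',rot(s['ee_rot']).T@s['force'],s['wrist_torque'])
E
python3 st.py
python3 - <<'E'
from h import *
swing([.02,.01,0,-.005,-.01,-.015,-.02])
E
```

```text
9.3 [583.48551033  10.40547531 142.94919541] 0.011229254304645109 tool F [-0.80358176  2.16578519  7.68697297] [-0.21726006 -0.2232429  -0.17811915]
th0 0.029361252210823606 r 165.66036137063884
0.02 [-0.0005  0.0077  0.    ] twist -0.006
0.01 [-0.0009  0.016   0.    ] twist -0.0123
0 [-0.0013  0.0243  0.    ] twist -0.0187
-0.005 [-0.0014  0.0284  0.    ] twist -0.0219
-0.01 [-0.0016  0.0326  0.    ] twist -0.0251
-0.015 [-0.0017  0.0367  0.    ] twist -0.0282
-0.02 [-0.0018  0.0408  0.    ] twist -0.0314
```

Emit:
drive_tool --gripper '[0,0,0,0,0]' --pt "-0.0005 0.0075 0" --pt "-0.001 0.016 0" --pt "-0.0015 0.024 0" --pt "-0.0015 0.024 0" --pt "-0.0015 0.024 0" --twist '[-0.006,-0.0125,-0.0185,-0.0185,-0.0185]'

```text
time_s: 9.8
eef_pos: [588.2, 10.2, 143.0]
ee_rot: [0.0, 0.693, 0.721, 0.0]
force: [1.0, -0.6, -6.3]
grip_width: 0.114
```

```bash
python3 st.py
python3 - <<'E'
from h import *
swing([-.005,-.01,-.015,-.02,-.03,-.035])
c=cams.capture('side'); save('side6',c)
b=cv2.imread('pics/side6.png')[80:180,280:400]; cv2.imwrite('pics/side6z.png',cv2.resize(b,None,fx=6,fy=6,interpolation=cv2.INTER_CUBIC))
c=cams.capture('top'); save('top6',c)
b=cv2.imread('pics/top6.png')[140:240,380:500]; cv2.imwrite('pics/top6z.png',cv2.resize(b,None,fx=6,fy=6,interpolation=cv2.INTER_CUBIC))
E
```

```text
9.8 [588.1675521   10.20926187 142.98660613] 0.03977165556918288 tool F [-0.66460188  1.01089418  6.31238174] [-0.30896273 -0.25350383 -0.14475601]
th0 0.0008188509462858373 r 165.65767283041419
-0.005 [-0.0003  0.0048  0.    ] twist -0.0037
-0.01 [-0.0006  0.0089  0.    ] twist -0.0069
-0.015 [-0.0008  0.0131  0.    ] twist -0.0101
-0.02 [-0.001   0.0172  0.    ] twist -0.0133
-0.03 [-0.0013  0.0255  0.    ] twist -0.0196
-0.035 [-0.0015  0.0296  0.    ] twist -0.0228
```

View pics/side6z.png

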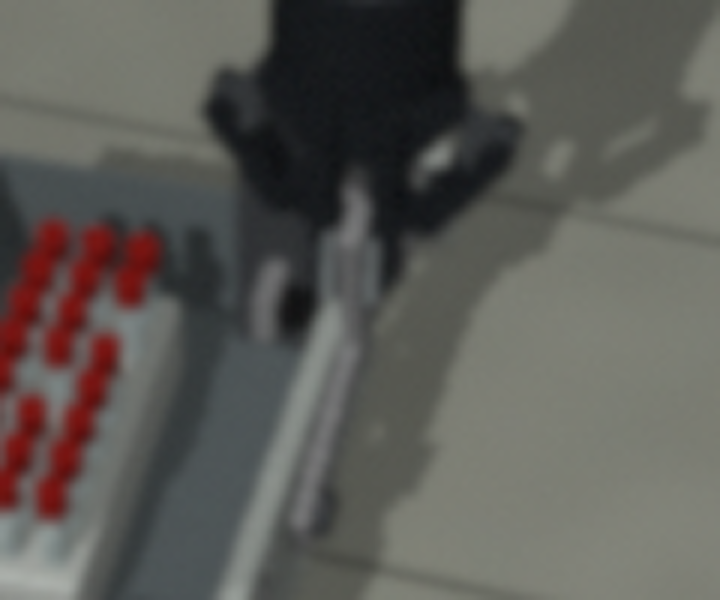

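View pics/top6z.png

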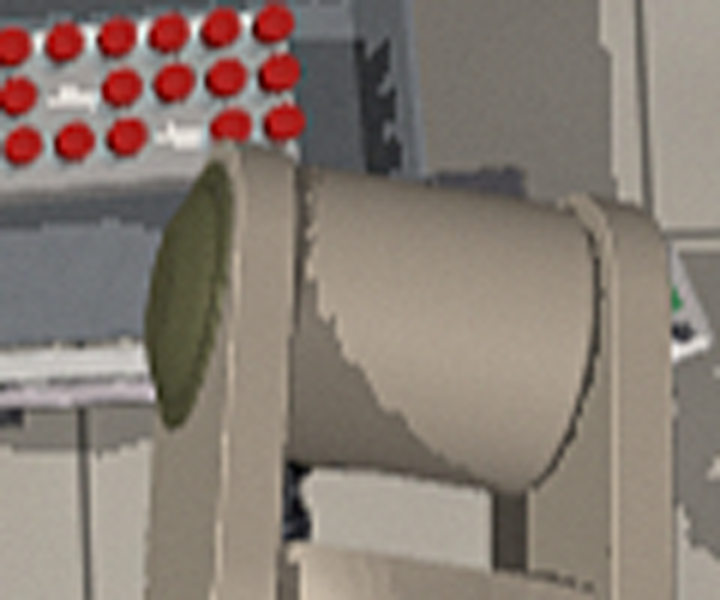

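Emit:
drive_tool --gripper '[0,0,0,0]' --pt "-0.0003 0.005 0" --pt "-0.0006 0.009 0" --pt "-0.0006 0.009 0" --pt "-0.0006 0.009 0" --twist '[-0.0035,-0.007,-0.007,-0.007]'

```text
time_s: 10.3
eef_pos: [589.9, 10.2, 143.0]
ee_rot: [0.0, 0.689, 0.725, 0.0]
force: [1.2, -0.8, -5.8]
grip_width: 0.109
```

Emit:
drive_tool --gripper '[0,0,0,0]' --pt "-0.0003 0.004 0" --pt "-0.0005 0.008 0" --pt "-0.0005 0.008 0" --pt "-0.0005 0.008 0" --twist '[-0.0032,-0.0064,-0.0064,-0.0064]'

```text
time_s: 10.7
eef_pos: [591.4, 10.1, 142.9]
ee_rot: [0.0, 0.685, 0.728, -0.0]
force: [-0.6, -2.8, -3.7]
grip_width: 0.113
```

```bash
python3 st.py
```

```text
10.7 [591.35270975  10.11342469 142.9491842 ] 0.06072092000862702 tool F [-2.72959021 -0.7902809   3.65532975] [-0.61076003  0.1378247  -0.31346859]
```

Emit:
drive_tool --gripper '[0,0,0,0]' --pt "-0.0001 0.0025 0" --pt "-0.0003 0.005 0" --pt "-0.0003 0.005 0" --pt "-0.0003 0.005 0" --twist '[-0.002,-0.004,-0.004,-0.004]'

```text
time_s: 11.1
eef_pos: [592.3, 10.1, 142.9]
ee_rot: [-0.0, 0.683, 0.73, -0.0]
force: [-2.7, -3.6, -2.8]
grip_width: 0.115
```

Emit:
drive_tool --gripper '[0,0,0,0]' --pt "-0.0001 0.0025 0" --pt "-0.0003 0.005 0" --pt "-0.0003 0.005 0" --pt "-0.0003 0.005 0" --twist '[-0.002,-0.004,-0.004,-0.004]'

```text
time_s: 11.5
eef_pos: [593.2, 10.1, 142.9]
ee_rot: [-0.0, 0.681, 0.733, -0.0]
force: [-4.5, -3.6, -1.8]
grip_width: 0.112
```

```bash
python3 st.py
```

```text
11.5 [593.15077299  10.07664882 142.92529035] 0.07324384260651624 tool F [-3.22557653 -4.79118411  1.79846807] [-0.87758646  0.6356255  -0.36599554]
```

Emit:
drive_tool --gripper '[0,0,0,0]' --pt "-0.0001 0.002 0" --pt "-0.0002 0.0035 0" --pt "-0.0002 0.0035 0" --pt "-0.0002 0.0035 0" --twist '[-0.0015,-0.003,-0.003,-0.003]'

```text
time_s: 11.9
eef_pos: [593.7, 10.1, 142.9]
ee_rot: [-0.0, 0.679, 0.734, -0.001]
force: [-5.3, -4.2, -2.1]
grip_width: 0.114
```

```bash
python3 st.py
python3 - <<'E'
from h import *
s=ctrl.sense(); c=cams.capture('wrist'); save('wrist7',c)
im=cv2.imread('pics/wrist7.png')
cv2.imwrite('pics/wrist7z.png',cv2.resize(im[60:340,230:450],None,fx=2.1,fy=2.1,interpolation=cv2.INTER_CUBIC))
c=cams.capture('side'); save('side7',c)
b=cv2.imread('pics/side7.png')[80:180,280:400]; cv2.imwrite('pics/side7z.png',cv2.resize(b,None,fx=6,fy=6,interpolation=cv2.INTER_CUBIC))
E
```

```text
11.9 [593.66169281  10.05319097 142.87643444] 0.07781409237650998 tool F [-3.80671752 -5.61874061  2.13097492] [-0.87084566  0.76292519 -0.38709317]
```

View pics/wrist7z.png

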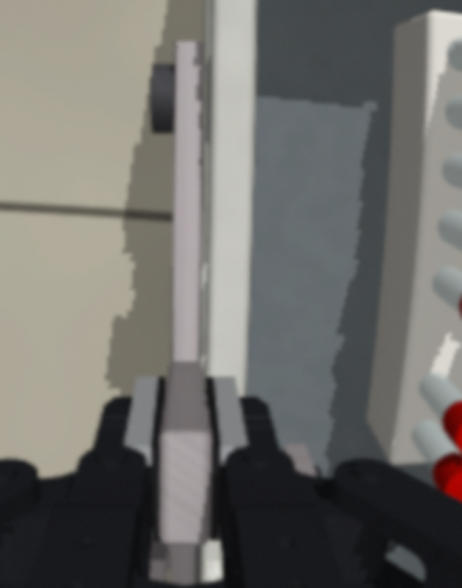

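View pics/side7z.png

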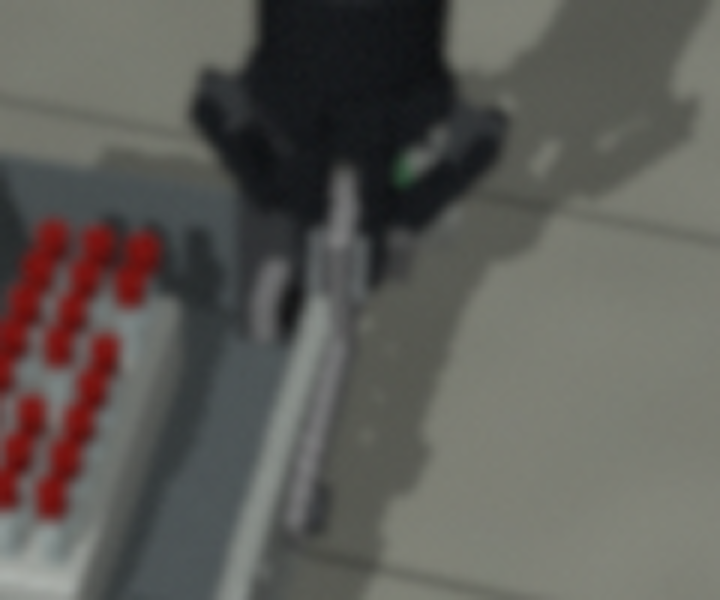

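Emit:
drive_tool --gripper '[0,0,0,0,0,0,0,0,0]' --pt "-0.009 0.001 0.01" --pt "-0.018 0.001 0.02" --pt "-0.027 0.001 0.03" --pt "-0.036 0.001 0.04" --pt "-0.04 0.001 0.045" --pt "-0.044 0.001 0.051" --pt "-0.049 0.001 0.057" --pt "-0.053 0.001 0.062" --pt "-0.053 0.001 0.062" --twist '[0,0,0,0,0,0,0,0,0]'

```text
time_s: 12.9
eef_pos: [594.9, -0.2, 131.1]
ee_rot: [-0.0, 0.679, 0.734, 0.0]
force: [-6.8, -2.7, 3.0]
grip_width: 0.116
```

```bash
python3 st.py
python3 - <<'E'
from h import *
s=ctrl.sense(); c=cams.capture('wrist'); save('wrist8',c)
im=cv2.imread('pics/wrist8.png')
cv2.imwrite('pics/wrist8z.png',cv2.resize(im[60:340,230:450],None,fx=2.1,fy=2.1,interpolation=cv2.INTER_CUBIC))
E
```

```text
12.9 [ 5.94890604e+02 -2.00173589e-01  1.31148729e+02] 0.07770685324415227 tool F [-2.1402983  -7.00306292 -3.0414733 ] [-0.08988861  0.98444164 -0.27904877]
```

View pics/wrist8z.png

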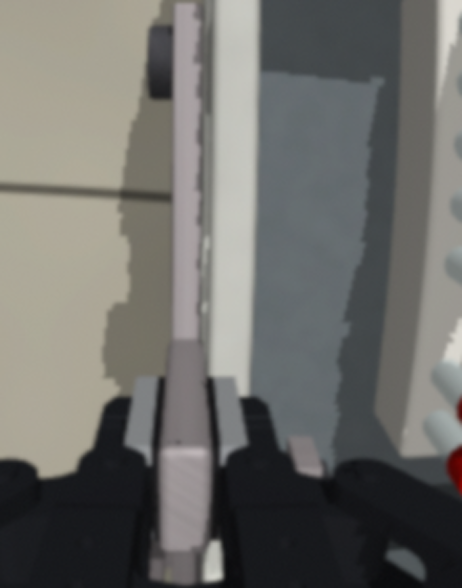

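Emit:
drive_tool --gripper '[0,0,0,0,0,0]' --pt "-0.004 0 0.005" --pt "-0.008 0 0.01" --pt "-0.011 0 0.015" --pt "-0.014 0 0.02" --pt "-0.014 0 0.02" --pt "-0.014 0 0.02" --twist '[0,0,0,0,0,0]'

```text
time_s: 13.55
eef_pos: [595.1, -3.1, 127.2]
ee_rot: [-0.0, 0.679, 0.734, 0.0]
force: [-6.0, -4.3, 2.5]
grip_width: 0.116
```

```bash
python3 st.py
python3 - <<'E'
from h import *
s=ctrl.sense(); c=cams.capture('wrist'); save('wrist9',c)
im=cv2.imread('pics/wrist9.png')
cv2.imwrite('pics/wrist9z.png',cv2.resize(im[60:340,230:450],None,fx=2.1,fy=2.1,interpolation=cv2.INTER_CUBIC))
E
```

```text
13.55 [595.1159076   -3.07447428 127.17579888] 0.07771714845585058 tool F [-3.81589744 -6.36381362 -2.54102334] [-0.25683806  0.92919882 -0.25991243]
```

View pics/wrist9z.png

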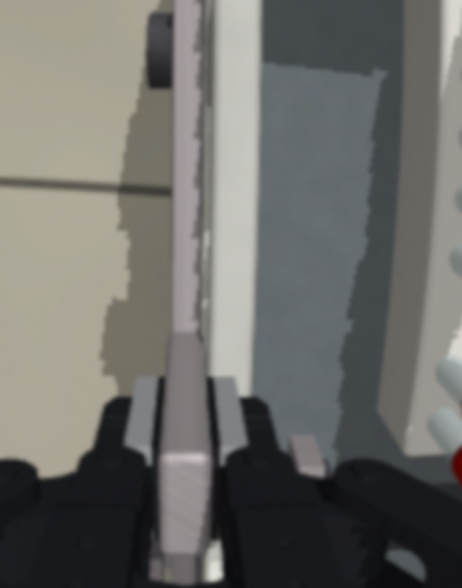

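Emit:
drive_tool --gripper '[0.2,0.3,0.4,0.5,0.6,0.6,0.6,0.6,0.6,0.6]' --pt "0 0 0" --pt "0 0 0" --pt "0 0 0" --pt "0 0 0" --pt "0 0 0" --pt "0 0 0" --pt "0 0 0" --pt "0 0 0" --pt "0 0 0" --pt "0 0 0" --twist '[0,0,0,0,0,0,0,0,0,0]'

```text
time_s: 14.6
eef_pos: [595.4, -3.1, 126.5]
ee_rot: [-0.0, 0.679, 0.734, 0.0]
force: [-0.2, -0.6, 0.1]
grip_width: 0.599
```

```bash
python3 st.py
python3 - <<'E'
from h import *
s=ctrl.sense(); c=cams.capture('wrist'); save('wrist10',c)
im=cv2.imread('pics/wrist10.png')
cv2.imwrite('pics/wrist10z.png',cv2.resize(im[60:340,200:480],None,fx=2.1,fy=2.1,interpolation=cv2.INTER_CUBIC))
E
```

```text
14.6 [595.35115254  -3.10524762 126.49179062] 0.07798534245015246 tool F [-0.54700704 -0.24229992 -0.12629425] [0.02561374 0.01210812 0.04584988]
```

View pics/wrist10z.png

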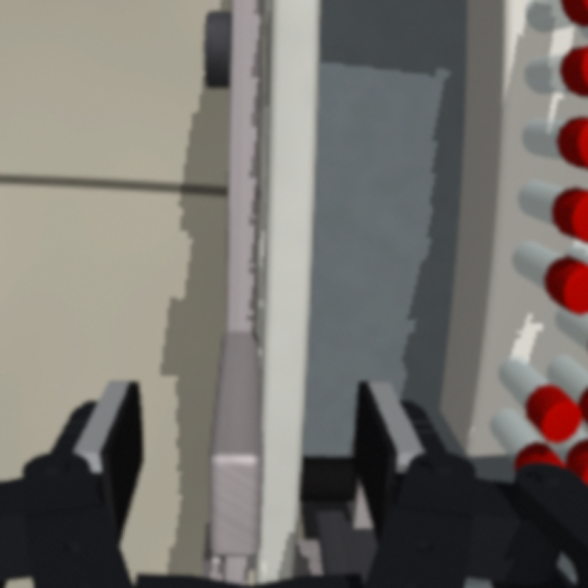

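Emit:
drive_tool --gripper '[0.6,0.6,0.6,0.6,0.6,0.6,0.6,0.6,0.6,0.6]' --pt "0 0 -0.03" --pt "0 0 -0.08" --pt "0 0 -0.15" --pt "0 0 -0.25" --pt "0 0 -0.4" --pt "0 0 -0.5" --pt "0.2 -0.1 -0.5" --pt "0.3 -0.15 -0.5" --pt "0.3 -0.15 -0.5" --pt "0.3 -0.15 -0.5" --twist '[0,0,0,0,0,0,0,0,0,0]'

```text
time_s: 15.65
eef_pos: [561.0, 54.3, 227.4]
ee_rot: [0.001, 0.679, 0.734, 0.0]
force: [-0.3, -1.1, 0.3]
grip_width: 0.603
```

```bash
python3 st.py
python3 - <<'E'
from h import *
s=ctrl.sense(); d={}
for n in ['wrist','side','top']:
    c=cams.capture(n); save(n+'11',c); d[n]=c
pickle.dump((s,d),open('cap11.pkl','wb'))
b=cv2.imread('pics/side11.png')[80:180,280:400]; cv2.imwrite('pics/side11z.png',cv2.resize(b,None,fx=6,fy=6,interpolation=cv2.INTER_CUBIC))
E
```

```text
15.65 [561.01420364  54.3135224  227.35560914] 0.07863776656251956 tool F [-1.12079401 -0.41041845 -0.25792044] [ 0.02245636 -0.0374972   0.00050137]
```

View pics/side11z.png

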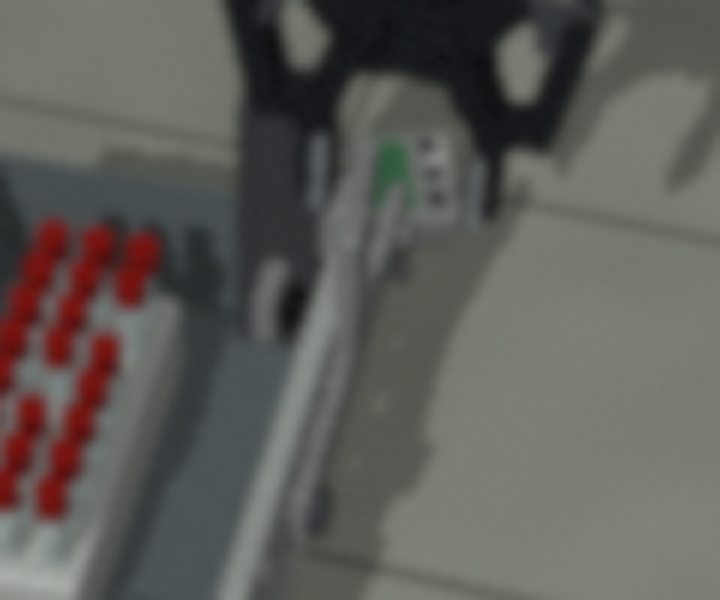

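View pics/wrist11.png

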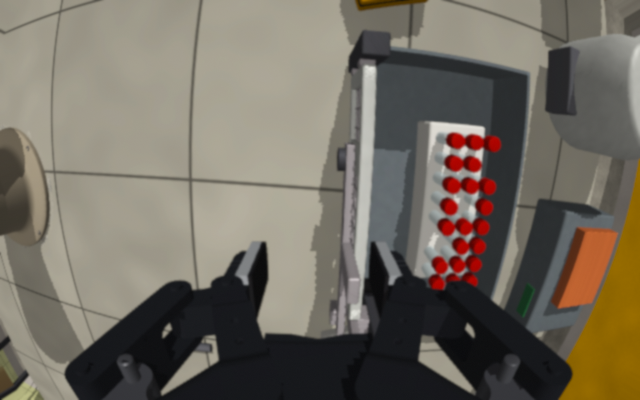

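Emit:
drive_tool --gripper '[0.6,0.6,0.6,0.6,0.6,0.6,0.6,0.6,0.6]' --pt "0 -0.15 -0.1" --pt "-0.1 -0.3 -0.1" --pt "-0.25 -0.45 -0.1" --pt "-0.45 -0.475 -0.1" --pt "-0.65 -0.475 -0.1" --pt "-0.85 -0.475 -0.1" --pt "-0.94 -0.475 -0.1" --pt "-0.94 -0.475 -0.1" --pt "-0.94 -0.475 -0.1" --twist '[0,0,0,0,0,0,0,0,0]'

```text
time_s: 16.7
eef_pos: [480.7, -140.6, 246.4]
ee_rot: [-0.0, 0.679, 0.734, 0.0]
force: [0.1, 1.2, -0.3]
grip_width: 0.601
```

```bash
python3 st.py
python3 - <<'E'
from h import *
s=ctrl.sense(); d={}
for n in ['wrist','side','top']:
    c=cams.capture(n); save(n+'12',c); d[n]=c
pickle.dump((s,d),open('cap12.pkl','wb'))
b=cv2.imread('pics/side12.png')[80:180,280:400]; b=cv2.resize(b,None,fx=4,fy=4,interpolation=cv2.INTER_CUBIC)
a=cv2.imread('pics/top12.png')[150:210,320:480]; a=cv2.resize(a,None,fx=5,fy=5,interpolation=cv2.INTER_CUBIC)
cv2.imwrite('pics/side12z.png',b);cv2.imwrite('pics/top12z.png',a)
q=cv2.imread('pics/wrist12.png')[80:330,330:640]; cv2.imwrite('pics/wrist12z.png',cv2.resize(q,None,fx=2.4,fy=2.4,interpolation=cv2.INTER_CUBIC))
E
```

```text
16.7 [ 480.66025482 -140.64720688  246.35060801] 0.07689162210345717 tool F [1.14763958 0.17759636 0.34890717] [-0.00515534  0.0111468   0.00505514]
```

View pics/side12z.png

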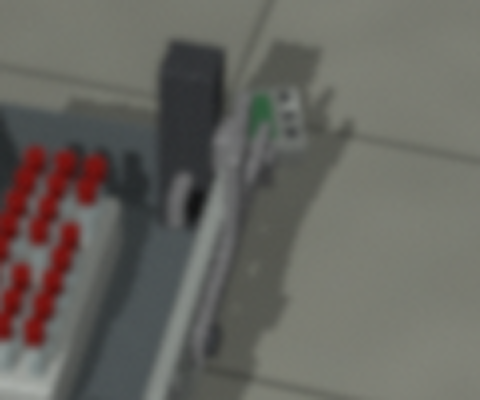

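View pics/top12z.png

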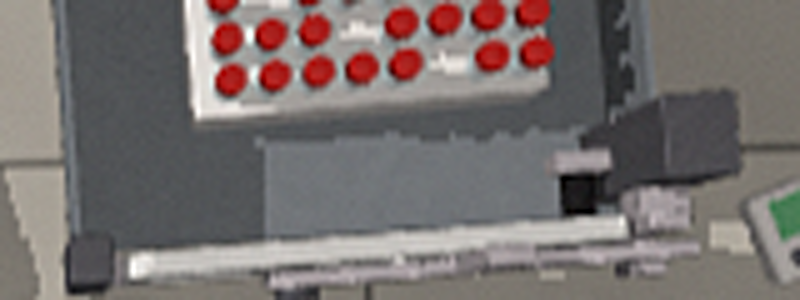

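View pics/wrist12z.png

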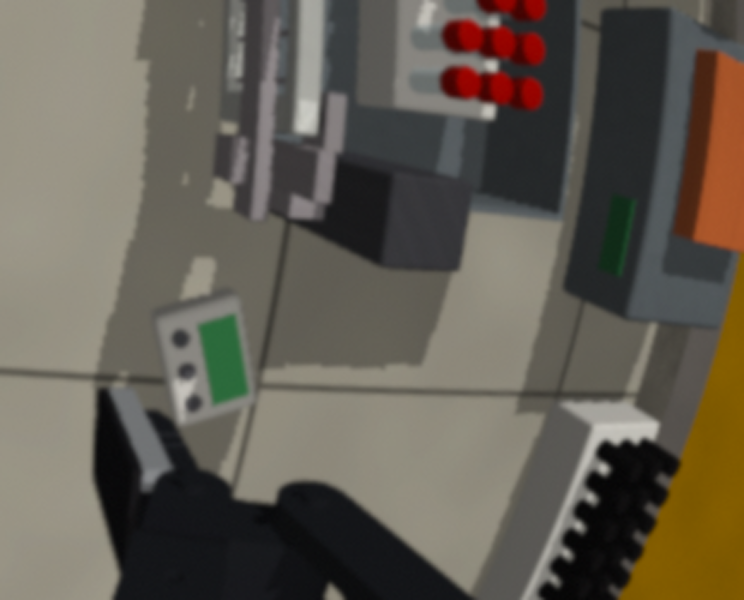

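Run:
```python
from h import *
s,d=pickle.load(open('cap12.pkl','rb')); c=d['wrist']; b=pickle.load(open('b.pkl','rb'))
im=cv2.imread('pics/wrist12.png'); outs=[]
for ph in (0,0.04,0.1):
  th=-0.028
  o=cv2.resize(im[60:190,400:490],None,fx=4.4,fy=4.4,interpolation=cv2.INTER_CUBIC)[:,:265*1]
  if 1:
    o=cv2.resize(im[60:190,410:470],None,fx=4.4,fy=4.4,interpolation=cv2.INTER_CUBIC)
    for l,u in [(78,82),(102,82),(120,12),(140,12),(160,12),(180,12)]:
      x=l*np.cos(ph)-u*np.sin(ph); z=l*np.sin(ph)+u*np.cos(ph)
      for g in (-16,-8) if u<20 else (-17,-7):
        q=(wproj(c,s,bay2w(gate2bay((g,-90-x,85+z),th),b))[0]-[410,60]+.5)*4.4; cv2.circle(o,tuple(int(v) for v in q),2,(0,255,0),-1)
  outs.append(o)
cv2.imwrite('pics/ov12.png',np.hstack(outs))
```

```text
(no output)
```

View pics/ov12.png

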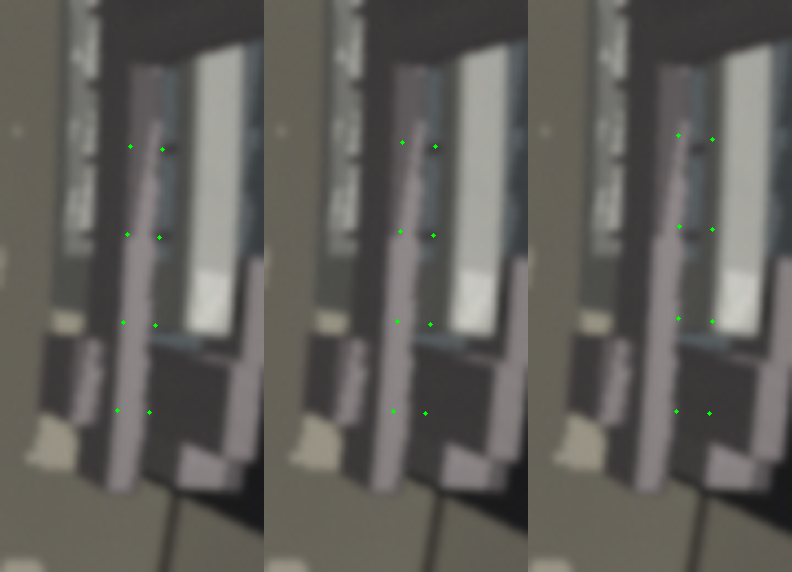

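Run:
```python
from h import *
s,d=pickle.load(open('cap12.pkl','rb')); c=d['wrist']; b=pickle.load(open('b.pkl','rb'))
def w2b(p):
    q=np.array(p)-[b[0],b[1],0]; cc,ss=np.cos(b[2]),np.sin(b[2]); return np.array([cc*q[0]+ss*q[1],-ss*q[0]+cc*q[1],p[2]])
U=lambda X,Y:(410+X/4.4,60+Y/4.4)
for n,X,Y,z in [('lipback',103,345,89),('lipback',98,420,89),('lipfront',88,345,89),('lipfront',73,420,89),('bar front',116,390,97),('bar back',148,390,97),('plate',240,370,131),('plate',228,455,131)]: print(n,w2b(won(c,s,*U(X,Y),z)))
```

```text
lipback [  -9.79813597 -126.67396896   89.        ]
lipback [  -9.32994067 -144.21292975   89.        ]
lipfront [ -13.55306388 -126.99611211   89.        ]
lipfront [ -15.61892203 -144.66625459   89.        ]
bar front [  -8.73770833 -136.17211258   97.        ]
bar back [  -0.73063105 -135.52527771   97.        ]
plate [   5.215088   -126.76386308  131.        ]
plate [   4.56270193 -144.56650952  131.        ]
```

```bash
python3 -c "
from h import *
print(job.finish_job())"
```

```text
the job is handed in; nothing more can be done
None
```

The gate is shut and latched as far as the last pictures show. The job was handed in at about 17 s of the 64 s allowed, and no verdict was reported.

**What I did:**
- I gripped the thumb tab at 25 N and raised the bar to about 0.2 rad. Image overlays matched that angle.
- I swung the gate in along its hinge arc and felt for the buffer. Contact came at about -0.018 rad, with the force then rising about 1.9 N per 0.9 mm at the tab. This agreed with the catch sitting about 9 mm into the bay, as seen in the wrist picture.
- At about 4.7 mm of compression I lowered the bar along its own arc. No blocking force showed; the tool read at most 7 N along the gate's normal and 3 N vertically.
- I then opened the gripper and moved the arm clear.

**Last checks:**
- The bar lies in the slot, 8 mm thick as seen, with its front face at bay x ≈ -9 mm. The striker's back face is at ≈ -9.5 mm, so the bar rests on the lip. The raised overlays (0.04 and 0.10 rad) fit worse than 0.
- The gate angle is about -0.03 rad, the gripper is clear of everything, and neither rack was touched.
- The small mismatches were about 1 mm in the overlay and 2 mm along the gate at the grasp, both within calibration.
- I did not measure the buffer's final compression directly. I infer about 2 to 3 mm from the gate springing back about 2 mm on release.

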